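# Push a connector carrier into the soldering fixture and close the jaw on it

### The job

Get the connector ready for soldering: push the black carrier along the bench into the fixture, between the side fence and the sliding jaw, until its long edge lies flush against the back bar. Then push the jaw towards the side fence until the carrier is held snugly between the two, fully home in the corner. Use only light pushes of the fingertips: the carrier stays flat on the bench and is never lifted or tipped, and the other things on the bench stay where they are.

Things in the scene. Friction and masses are not known exactly. Their poses are not given: they have to be found in the camera images.
- fixture: Steel corner fixture fixed to the bench, turned up to 6 degrees. Origin: the inside corner at bench level. Back bar: stop face is the plane x = 0 of this frame, 25 mm thick behind it, from y = -0.27 to +0.02. Side fence: stop face is the plane y = 0, 20 mm thick, from x = -0.075 to 0. Both 22 mm high. The carrier belongs in the corner at x < 0, y < 0.
- carrier: Work carrier: loose black plate flat on the bench, 80 mm (its x) by 100 mm (its y), 14 mm thick, a round metal connector (26 mm diameter, up to 49 mm above the bench) fixed upright in its middle. Origin: centre of its underside. 0.35 to 0.7 kg. Starts nearer the robot than the fixture, up to 20 degrees askew. Home: origin at x = -0.040, y = -0.050 of the fixture frame, axes parallel to it.
- jaw (a joint): Sliding jaw: aluminium arm on the back bar, x = -0.070 to 0 of the fixture frame, 16 mm thick, top 30 mm above the bench (45 mm where it rides on the bar). Value in m: its inner face is at y = -0.200 + value in the fixture frame, so it grows towards the fence. Range 0 to 0.14, starts at 0 to 0.035, 0.100 is closed on a carrier that is home. About 2 N of friction; stays where it is left.
- jaw_push (a point): Middle of the jaw's flat outer face (the one away from the side fence), 35 mm in front of the back bar's stop face and 16 mm above the bench; the face is 70 mm long and 29 mm high. Axes parallel to the fixture's: pushing along +y closes the jaw.
- spool: Bystander, leave it alone: solder-wire reel standing on end, 60 mm diameter, 44 mm high, behind the back bar; origin at its middle, on the bench.
- shell_a: Bystander, leave it alone: loose stepped metal connector shell, up to 36 mm diameter, 38 mm high, to the left of the side fence; origin at its middle, on the bench.
- shell_b: Bystander, leave it alone: loose stepped metal connector shell, up to 40 mm diameter, 30 mm high, to the right of the jaw; origin at its middle, on the bench.
- tin: Bystander, leave it alone: round tip-cleaner tin with brass wool, 68 mm diameter, about 57 mm high, at the left or right side of the work area; origin at its middle, on the bench.
- flux: Bystander, leave it alone: small flux jar, 44 mm diameter, 50 mm high, at the side opposite to the tin; origin at its middle, on the bench.
- pliers: Bystander, leave it alone: pliers lying flat, about 155 mm long, 48 mm wide, 12 mm high, origin near the pivot, jaws towards its +x.
- magnifier: Bystander, leave it alone: hand magnifier lying flat, lens ring 82 mm diameter at its origin, handle to 140 mm towards its -x, 12 mm high.
- screwdriver: Bystander, leave it alone: screwdriver lying flat, about 160 mm long, at the front left; origin at its middle, on the bench.
Mind the look-alikes: they are no part of the job. What is shaped like the carrier but green or red is not meant.

How it is judged:
By the outcome, as a careful person would: the job done as asked, in the order asked, and still so for the second after the job is handed in, with the robot touching nothing.
It also fails if it takes over 64 s, if anything falls off the work surface, if the arm or the gripper's body presses on something with over 40 N, if the wrist force passes 120 N, or if a joint passes its speed limit or range.

### The arm

A 7-joint arm with a two-finger parallel gripper is mounted at the origin on the work surface. World frame = base frame: x ahead of the robot, y to its left, z up, the work surface at z = 0. Lengths are in m, angles in rad, forces in N, time in s.
With the tool pointing down it reaches from about 0.425 to 0.875 m from the base axis. Payload 4.7 kg.
Tool frame: the origin (TCP) lies where the fingers leave the gripper's body, on its centre line; the fingertips stand 70 mm ahead of it and the grasp point (between the pads) lies 51 mm ahead of it; z points along the fingers, y is the line along which they close (so a half turn about z gives the same grasp; the last joint's range is limited). The gripper opens to 87 mm and grips with 3 to 60 N. Pads are 19 mm wide; open, the fingers measure 117 mm over their backs; the gripper's body (75 mm by 190 mm) begins 51 mm behind the grasp point.
Start: joints at [-1.193, 0.321, -0.07, 1.45, 0.023, 1.371, -0.057], TCP at [0.231, 0.607, 0.292] pointing down, gripper open.
Joint ranges: [-2.86, 2.86], [-0.3, 2.09], [-1.38, 1.24], [0.06, 2.45], [-1.56, 4.7], [0.09, 2.05], [-2.69, 2.69]. Speed limits (rad/s): [2.57, 2.57, 3.14, 3.14, 3.14, 3.14, 3.14].

### API

Orientations are given as a rotation vector (axis times angle).
In Python, from bench import get_state, get_image, get_calibration, close_job gives the robot as it stands.
- The arm moves only by the tool send_rows, never from a script. Its argument "rows" is a list of rows, each an object of numbers: "hand": the finger opening in mm, from 0 to 87; "x", "y", "z": the shift along the world's x, y, z in mm; "roll": the turn about the world's z in degrees. A call has 1 to 10 rows; each row shifts and turns the commanded pose from where the row before left it; what a row does not reach is not made up. A row lasts 1/10 s, in which the tool goes at most 50 mm and 8.59 degrees, less where a joint would pass 70% of its speed; a pose out of reach is approached as far as the arm can. A call is refused whole if a number of a shift passes 50 or a number of a turn 8.59, either way. A call with a gripper value outside its range is refused whole. The fingers move at their own pace and stop on an object; "force" is the grip in N (left out, the last holds). Time passes only in rows, so rows that do not move let the fingers close. It gives the time, the measured TCP pose, the force, the opening and the grip force at its end, in the units of the state.
- get_state(): the state, without advancing time (a new reading comes with each control period).
- get_image(name): name is "side" or "top"; returns the picture (384x512x3 uint8, blue, green, red); there is no depth.
- get_calibration(name): a dict with "mtx" (3x3 intrinsics, pixels), "D" ([k1, k2, p1, p2, k3] as OpenCV has them; the pictures are not rectified), "world_from_camera" (4x4, takes a point from camera to world coordinates). Camera axes: x right, y down, z forward; pixel columns grow to the right and rows downward; lengths in m; the calibration is good to about 2 mm. A picture is of the moment at which its call begins. get_calibration takes no time and is no camera call.
- close_job(): hands the job in; it is judged then, once.
The state is a dict: "time": time; "joint_positions": joint angles; "qd": joint speeds; "joint_torque": joint torques, N m; "position": TCP position; "tool_rot": TCP orientation; "ft_force": force on the tool from outside, world axes, zero at the start; "torque": the same for the moment, N m; "grip_width": opening from 0.0 (shut) to 1.0 (fully open); "grip_force": force on a finger pad.
Only numpy, scipy, OpenCV 4.12 (cv2) and the standard library are available. Lean on these libraries where they do the work, as an engineer would, in place of code of your own. Each camera call takes 0.05 s, during which the arm holds its last target. There are 200 camera calls.

## Working session

There is one attempt and no reset: what is moved stays moved. The work goes in short steps, Python scripts to look and compute and a tool call to move; the robot and the scene stay as the last step left them, time stands still between calls to the robot, and variables do not carry over. Pictures are saved under pics/ and viewed, at most 10 in all, crops included, and the job is handed in when it is done.

Besides the shell and the picture viewer there is one more tool, called after ">>>" by a JSON object that holds its "name" and its "arguments", one argument or row to a line. send_rows: Moves the arm, as the interface text tells. Its arguments: {"type":"object","properties":{"rows":{"type":"array","items":{"type":"object","properties":{"hand":{"type":"number"},"x":{"type":"number"},"y":{"type":"number"},"z":{"type":"number"},"roll":{"type":"number"}}}},"force":{"type":"number"}},"required":["rows"]}

```bash
ls; mkdir -p pics
cat > h.py <<'E'
import cv2, numpy as np
from bench import *
def px2w(name,uv,z):
    c=get_calibration(name);T=np.array(c["world_from_camera"])
    p=cv2.undistortPoints(np.array(uv,float).reshape(-1,1,2),np.array(c["mtx"]),np.array(c["D"])).reshape(-1,2)
    d=np.c_[p,np.ones(len(p))]@T[:3,:3].T
    return T[:3,3]+d*((z-T[2,3])/d[:,2])[:,None]
def w2px(name,P):
    c=get_calibration(name);T=np.linalg.inv(np.array(c["world_from_camera"]))
    return cv2.projectPoints(np.array(P,float).reshape(-1,1,3),cv2.Rodrigues(T[:3,:3])[0],T[:3,3],np.array(c["mtx"]),np.array(c["D"]))[0].reshape(-1,2)
E
python3 - <<'E'
from h import *
for n in("top","side"):
    im=get_image(n);cv2.imwrite(f"pics/{n}0.png",im)
    print(n,np.round(get_calibration(n)["world_from_camera"],3).tolist())
im=cv2.imread("pics/top0.png");cv2.imwrite("pics/top0b.png",cv2.resize(im,(800,600),interpolation=cv2.INTER_CUBIC))
s=get_state();print(s)
E
```

```text
pics
top [[-0.018, -0.981, 0.195, 0.351], [-1.0, 0.023, 0.021, -0.011], [-0.025, -0.195, -0.981, 1.108], [0.0, 0.0, 0.0, 1.0]]
side [[0.962, -0.186, 0.2, 0.272], [-0.273, -0.629, 0.728, -0.97], [-0.01, -0.755, -0.656, 0.918], [0.0, 0.0, 0.0, 1.0]]
{'time': 0.1, 'joint_positions': array([-1.19289844,  0.32174469, -0.07009427,  1.4515334 ,  0.02258765,
        1.37078537, -0.05687538]), 'qd': array([ 0.00042246, -0.00194449,  0.00130873, -0.00233708,  0.00041255,
       -0.00277949,  0.00079991]), 'joint_torque': array([-4.25312282e-04, -4.92568731e+01, -4.05983124e-01, -3.13400316e+01,
       -6.40881015e-02,  3.94188822e-02,  7.35150070e-05]), 'position': array([0.23118732, 0.60710652, 0.2912834 ]), 'tool_rot': array([-5.68174067e-01, -3.08955277e+00,  2.62028734e-03]), 'ft_force': array([-0.34586985, -0.63175191, -0.62804956]), 'torque': array([ 0.01774932, -0.00939839,  0.00719539]), 'grip_force': 0.0, 'grip_width': 0.9967126710894113}
```

View pics/top0b.png

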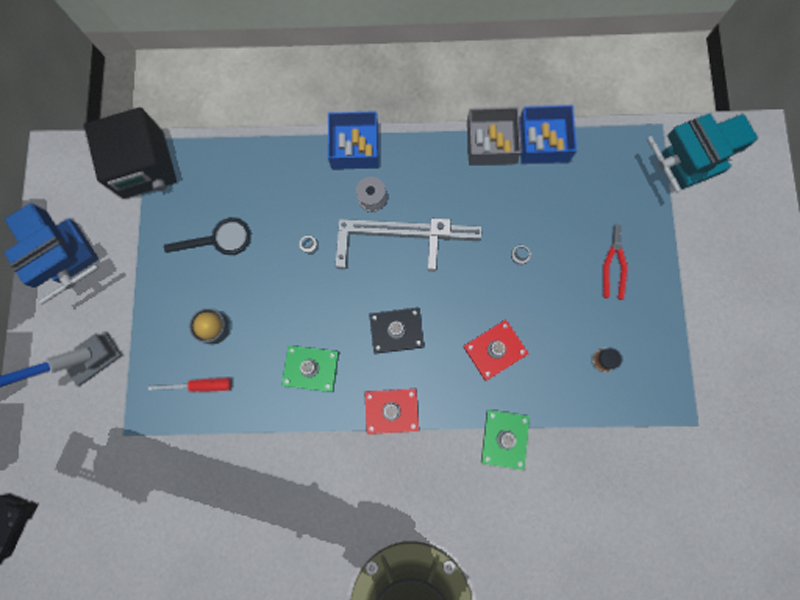

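View pics/side0.png

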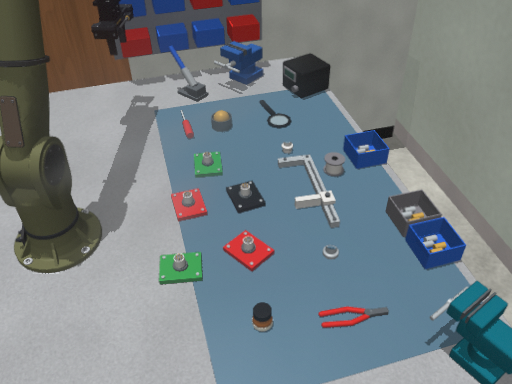

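The top view shows the black carrier at about (397,330) in the 800x600 picture. The fence is at (342,245), the jaw at (434,248) and the back bar runs from (340,225) to (480,233). I'll zoom in to get the edges.

Run:
```python
from h import *
im=cv2.imread("pics/top0.png")
cv2.imwrite("pics/crop0.png",cv2.resize(im[130:230,205:320],None,fx=6,fy=6,interpolation=cv2.INTER_CUBIC))
# carrier mask
hsv=cv2.cvtColor(im,cv2.COLOR_BGR2HSV)
m=(im.max(2)<75).astype(np.uint8); m[:190]=0;m[230:]=0;m[:,:230]=0;m[:,275:]=0
m=cv2.morphologyEx(m,cv2.MORPH_CLOSE,np.ones((7,7)))
cs=cv2.findContours(m,cv2.RETR_EXTERNAL,cv2.CHAIN_APPROX_NONE)[0];c=max(cs,key=cv2.contourArea)
W=px2w("top",c.reshape(-1,2),0.014)
r=cv2.minAreaRect((W[:,:2]*1000).astype(np.float32));print(r, cv2.boundingRect(c))
```

```text
((500.85516357421875, 19.373394012451172), (77.87477111816406, 94.26001739501953), 5.525602340698242) (238, 198, 32, 28)
```

View pics/crop0.png

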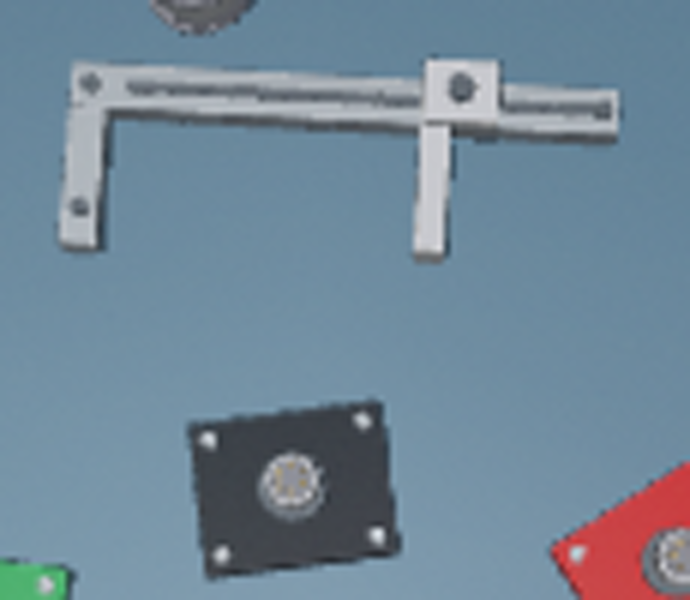

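```bash
cat >> h.py <<'E'
def cr(p,ox=205,oy=130,f=6): return [[ox+(u+.5)/f-.5,oy+(v+.5)/f-.5] for u,v in p]
E
python3 - <<'E'
from h import *
a=px2w("top",cr([(107,108),(420,124),(615,131),(98,246),(73,64),(618,90)]),0.022)
print("fix",np.round(a*1000,1).tolist())
j=px2w("top",cr([(423,125),(413,248),(451,125),(446,252)]),0.030);print("jaw",np.round(j*1000,1).tolist())
c=px2w("top",cr([(190,425),(380,402),(400,550),(208,577)]),0.014);print("car",np.round(c*1000,1).tolist(),np.round(c.mean(0)*1000,1))
for i in range(4):
  d=c[(i+1)%4]-c[i];print(np.linalg.norm(d)*1000,np.degrees(np.arctan2(d[1],d[0])))
d=a[2]-a[0];print("bar ang",np.degrees(np.arctan2(d[1],d[0]))+90,np.linalg.norm(d));d=a[0]-a[3];print("fence",np.degrees(np.arctan2(d[1],d[0])))
E
```

```text
fix [[705.8, 114.5, 22.0], [692.8, -50.8, 22.0], [686.2, -153.0, 22.0], [630.6, 119.2, 22.0], [730.7, 132.6, 22.0], [708.6, -155.5, 22.0]]
jaw [[689.7, -52.1, 30.0], [623.6, -45.0, 30.0], [689.3, -66.7, 30.0], [621.0, -62.0, 30.0]]
car [[536.0, 72.4, 14.0], [545.9, -26.2, 14.0], [469.0, -34.5, 14.0], [457.2, 63.8, 14.0]] [502.   18.9  14. ]
99.09009605735017 -84.28167301800669
77.37870099917545 -173.8572285904518
98.96514541770657 96.82277431545712
79.28737374018314 6.236136950826063
bar ang -4.200036184776053 0.26814855691435485
fence -3.621562376064145
```

Estimates so far:
- **Fixture:** corner at about (706, 114.5) mm, turned −4.1°.
- **Jaw:** value about 0.033.
- **Carrier:** at about (502, 19) mm, turned +6.2°.

My plan has three steps:
1. Push the carrier's right side towards +y, which squares it up and centres it.
2. Push it into the fixture with two fingers.
3. Close the jaw.

>>> {"name": "send_rows", "arguments": {
  "rows": [
    {"x": 30, "y": -34, "roll": -8.5, "hand": 40},
    {"x": 30, "y": -34, "roll": -8.5},
    {"x": 30, "y": -34, "roll": -8.5},
    {"x": 30, "y": -34, "roll": -8.5},
    {"x": 30, "y": -34, "roll": -8.5},
    {"x": 30, "y": -34, "roll": -8.5},
    {"x": 30, "y": -34, "roll": -8.5},
    {"x": 30, "y": -34, "roll": -8.5},
    {"x": 30, "y": -34, "roll": -5.3},
    {"x": 0, "y": -46}
  ]
}}

```text
schema error: expected keys hand, x, y, z, roll
```

>>> {"name": "send_rows", "arguments": {
  "rows": [
    {"x": 0, "y": -46},
    {"y": -46},
    {"y": -46},
    {"y": -46},
    {"y": -46},
    {"y": -46},
    {"y": -46},
    {"y": -8, "x": -5},
    {},
    {}
  ]
}}

```text
schema error: expected keys hand, x, y, z, roll
```

All keys have to be in every row.

>>> {"name": "send_rows", "arguments": {
  "rows": [
    {"x": 30, "y": -34, "z": 0, "roll": -8.5, "hand": 40},
    {"x": 30, "y": -34, "z": 0, "roll": -8.5, "hand": 40},
    {"x": 30, "y": -34, "z": 0, "roll": -8.5, "hand": 40},
    {"x": 30, "y": -34, "z": 0, "roll": -8.5, "hand": 40},
    {"x": 30, "y": -34, "z": 0, "roll": -8.5, "hand": 40},
    {"x": 30, "y": -34, "z": 0, "roll": -8.5, "hand": 40},
    {"x": 30, "y": -34, "z": 0, "roll": -8.5, "hand": 40},
    {"x": 30, "y": -34, "z": 0, "roll": -8.5, "hand": 40},
    {"x": 30, "y": -34, "z": 0, "roll": -5.3, "hand": 40},
    {"x": 0, "y": -46, "z": 0, "roll": 0, "hand": 40}
  ]
}}

```text
time: 1.1
position: [0.5039, 0.2539, 0.2913]
tool_rot: [2.303, 2.134, -0.0]
ft_force: [-0.3, -0.4, 0.4]
grip_width: 0.46
grip_force: 0.0
```

>>> {"name": "send_rows", "arguments": {
  "rows": [
    {"x": 0, "y": -46, "z": 0, "roll": 0, "hand": 40},
    {"x": 0, "y": -46, "z": 0, "roll": 0, "hand": 40},
    {"x": 0, "y": -46, "z": 0, "roll": 0, "hand": 40},
    {"x": 0, "y": -46, "z": 0, "roll": 0, "hand": 40},
    {"x": 0, "y": -46, "z": 0, "roll": 0, "hand": 40},
    {"x": 0, "y": -46, "z": 0, "roll": 0, "hand": 40},
    {"x": 0, "y": -46, "z": 0, "roll": 0, "hand": 40},
    {"x": -5, "y": -8, "z": 0, "roll": 0, "hand": 40},
    {"x": 0, "y": 0, "z": 0, "roll": 0, "hand": 40},
    {"x": 0, "y": 0, "z": 0, "roll": 0, "hand": 40}
  ]
}}

```text
time: 2.1
position: [0.4963, -0.073, 0.292]
tool_rot: [-2.298, -2.141, -0.001]
ft_force: [-0.3, 0.8, -0.1]
grip_width: 0.461
grip_force: 0.0
```

>>> {"name": "send_rows", "arguments": {
  "rows": [
    {"x": 0, "y": -2, "z": -50, "roll": 0, "hand": 40},
    {"x": 0, "y": 0, "z": -50, "roll": 0, "hand": 40},
    {"x": 0, "y": 0, "z": -50, "roll": 0, "hand": 40},
    {"x": 0, "y": 0, "z": -36, "roll": 0, "hand": 40},
    {"x": 0, "y": 0, "z": -20, "roll": 0, "hand": 40},
    {"x": 0, "y": 0, "z": -10, "roll": 0, "hand": 40},
    {"x": 0, "y": 0, "z": 0, "roll": 0, "hand": 40},
    {"x": 0, "y": 0, "z": 0, "roll": 0, "hand": 40}
  ]
}}

```text
time: 2.9
position: [0.4973, -0.0757, 0.0772]
tool_rot: [2.298, 2.141, 0.002]
ft_force: [-0.5, 0.7, 0.4]
grip_width: 0.458
grip_force: 0.0
```

Run:
```python
from h import *
s=get_state();print(s["position"],s["ft_force"])
im=get_image("side");cv2.imwrite("pics/s1.png",cv2.resize(im[90:310,140:400],None,fx=3,fy=2.7))
```

```text
[ 0.49730033 -0.07574125  0.07719101] [-0.45275517  0.666319    0.36847379]
```

View pics/s1.png

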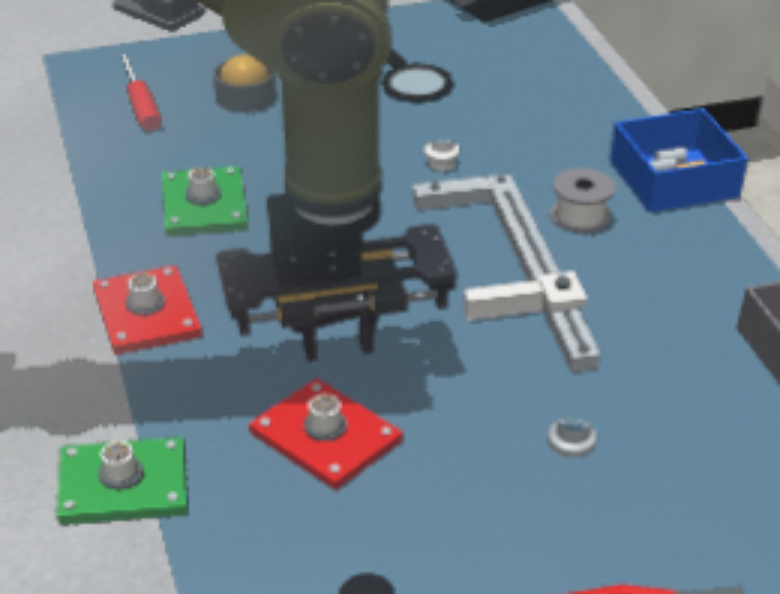

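The gripper is lowered at about (340,330) in this crop, with its fingertips between the red board and the hidden carrier, and nothing is being touched. I'll start the side push.

>>> {"name": "send_rows", "arguments": {
  "rows": [
    {"x": 0.7, "y": 10, "z": 0, "roll": 0, "hand": 40},
    {"x": 0.7, "y": 10, "z": 0, "roll": 0, "hand": 40},
    {"x": 0.4, "y": 5, "z": 0, "roll": 0, "hand": 40},
    {"x": 0.3, "y": 4, "z": 0, "roll": 0, "hand": 40},
    {"x": 0.3, "y": 4, "z": 0, "roll": 0, "hand": 40},
    {"x": 0.3, "y": 4, "z": 0, "roll": 0, "hand": 40},
    {"x": 0.3, "y": 4, "z": 0, "roll": 0, "hand": 40},
    {"x": 0.3, "y": 4, "z": 0, "roll": 0, "hand": 40},
    {"x": 0.3, "y": 4, "z": 0, "roll": 0, "hand": 40},
    {"x": 0.3, "y": 4, "z": 0, "roll": 0, "hand": 40}
  ]
}}

```text
time: 3.95
position: [0.5, -0.0235, 0.0763]
tool_rot: [-2.3, -2.139, 0.001]
ft_force: [-2.2, -4.5, 4.0]
grip_width: 0.462
grip_force: 2.3
```

>>> {"name": "send_rows", "arguments": {
  "rows": [
    {"x": 0.3, "y": 4, "z": 0, "roll": 0, "hand": 40},
    {"x": 0.3, "y": 4, "z": 0, "roll": 0, "hand": 40},
    {"x": 0.3, "y": 4, "z": 0, "roll": 0, "hand": 40},
    {"x": 0.3, "y": 4, "z": 0, "roll": 0, "hand": 40},
    {"x": 0, "y": 0, "z": 0, "roll": 0, "hand": 40},
    {"x": 0, "y": 0, "z": 0, "roll": 0, "hand": 40}
  ]
}}

```text
time: 4.55
position: [0.5015, -0.0063, 0.0763]
tool_rot: [-2.299, -2.14, -0.002]
ft_force: [-0.6, -1.3, -0.3]
grip_width: 0.461
grip_force: 0.0
```

>>> {"name": "send_rows", "arguments": {
  "rows": [
    {"x": 0, "y": -8, "z": 0, "roll": 0, "hand": 40},
    {"x": 0, "y": -8, "z": 0, "roll": 0, "hand": 40},
    {"x": 0, "y": 0, "z": 40, "roll": 8.5, "hand": 60},
    {"x": 0, "y": 0, "z": 45, "roll": 8.5, "hand": 60},
    {"x": 0, "y": -45, "z": 0, "roll": 8.5, "hand": 60},
    {"x": 0, "y": -45, "z": 0, "roll": 8.5, "hand": 60},
    {"x": 0, "y": -45, "z": 0, "roll": 8.5, "hand": 60},
    {"x": 0, "y": -45, "z": 0, "roll": 8.5, "hand": 60},
    {"x": 0, "y": -45, "z": 0, "roll": 8.5, "hand": 60},
    {"x": 0, "y": 0, "z": 0, "roll": 8.5, "hand": 60}
  ]
}}

```text
time: 5.55
position: [0.5006, -0.2302, 0.1619]
tool_rot: [0.847, 3.024, -0.006]
ft_force: [-0.3, -0.2, 0.2]
grip_width: 0.687
grip_force: 0.0
```

Run:
```python
from h import *
s=get_state();print(s["position"],s["tool_rot"])
im=get_image("top");cv2.imwrite("pics/top1.png",im)
cv2.imwrite("pics/crop1.png",cv2.resize(im[150:270,175:310],None,fx=5,fy=5,interpolation=cv2.INTER_CUBIC))
```

```text
[ 0.50056906 -0.23020482  0.16190059] [ 0.8467531   3.02372765 -0.00624592]
```

View pics/crop1.png

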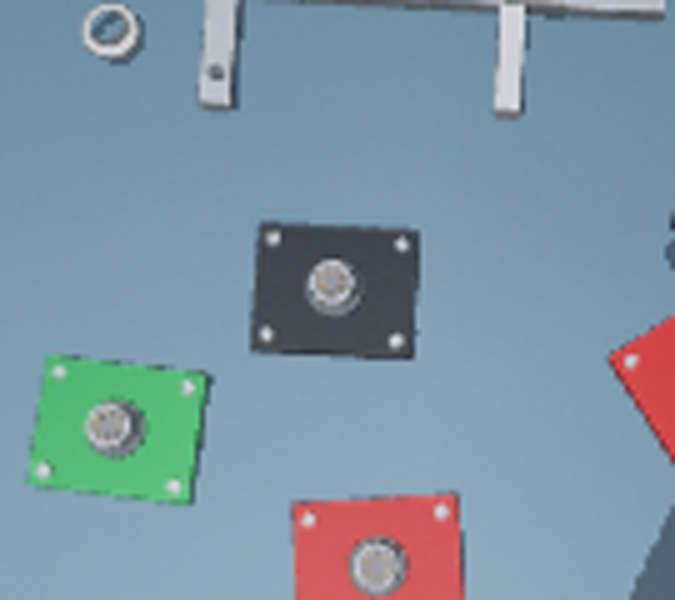

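The carrier is now square to the fixture, with corners at (261,222), (419,230), (413,358) and (251,350). The green and red boards are clear of it.

Run:
```python
from h import *
k=dict(ox=175,oy=150,f=5)
c=px2w("top",cr([(261,222),(419,230),(413,358),(251,351)],**k),.014)*1000;print(c.round(1).tolist(),c.mean(0))
t=np.radians(-4.1);R=np.array([[np.cos(t),-np.sin(t)],[np.sin(t),np.cos(t)]])
print("fix",((c[:,:2]-[706,114.5])@R).round(1).tolist())
b=px2w("top",cr([(208,373),(192,503),(292,505),(458,493)],**k),.014)*1000;print("boards",b.round(1).tolist())
```

```text
[[557.0, 101.8, 14.0], [549.7, 3.3, 14.0], [470.0, 8.6, 14.0], [476.4, 108.1, 14.0]] [513.27609924  55.42929712  14.        ]
fix [[-147.7, -23.4], [-148.0, -122.1], [-227.8, -122.5], [-228.5, -22.8]]
boards [[463.5, 134.6, 14.0], [385.0, 143.9, 14.0], [382.7, 83.4, 14.0], [387.9, -17.0, 14.0]]
```

>>> {"name": "send_rows", "arguments": {
  "rows": [
    {"x": -7, "y": 41.4, "z": 0, "roll": 8, "hand": 60},
    {"x": -7, "y": 41.4, "z": 0, "roll": 8, "hand": 60},
    {"x": -7, "y": 41.4, "z": 0, "roll": 6, "hand": 60},
    {"x": -7, "y": 41.4, "z": 0, "roll": 0, "hand": 60},
    {"x": -7, "y": 41.4, "z": 0, "roll": 0, "hand": 60},
    {"x": -7, "y": 41.4, "z": 0, "roll": 0, "hand": 60},
    {"x": -7, "y": 41.4, "z": 0, "roll": 0, "hand": 60},
    {"x": 0, "y": 0, "z": 0, "roll": 0, "hand": 60},
    {"x": 0, "y": 0, "z": 0, "roll": 0, "hand": 60},
    {"x": 0, "y": 0, "z": 0, "roll": 0, "hand": 60}
  ]
}}

```text
time: 6.6
position: [0.4535, 0.0664, 0.1613]
tool_rot: [-0.252, -3.131, 0.0]
ft_force: [0.4, 1.3, 0.8]
grip_width: 0.691
grip_force: 0.0
```

>>> {"name": "send_rows", "arguments": {
  "rows": [
    {"x": -1.5, "y": -7, "z": 0, "roll": 5.1, "hand": 60},
    {"x": 0, "y": 0, "z": -40, "roll": 0, "hand": 60},
    {"x": 0, "y": 0, "z": -30, "roll": 0, "hand": 60},
    {"x": 0, "y": 0, "z": -15, "roll": 0, "hand": 60},
    {"x": 0, "y": 0, "z": 0, "roll": 0, "hand": 60},
    {"x": 0, "y": 0, "z": 0, "roll": 0, "hand": 60}
  ]
}}

```text
time: 7.2
position: [0.4523, 0.0593, 0.0767]
tool_rot: [-0.112, -3.14, 0.001]
ft_force: [0.1, 0.0, -0.9]
grip_width: 0.688
grip_force: 0.0
```

>>> {"name": "send_rows", "arguments": {
  "rows": [
    {"x": 4, "y": -0.29, "z": 0, "roll": 0, "hand": 60},
    {"x": 4, "y": -0.29, "z": 0, "roll": 0, "hand": 60},
    {"x": 4, "y": -0.29, "z": 0, "roll": 0, "hand": 60},
    {"x": 6, "y": -0.43, "z": 0, "roll": 0, "hand": 60},
    {"x": 6, "y": -0.43, "z": 0, "roll": 0, "hand": 60},
    {"x": 6, "y": -0.43, "z": 0, "roll": 0, "hand": 60},
    {"x": 6, "y": -0.43, "z": 0, "roll": 0, "hand": 60},
    {"x": 6, "y": -0.43, "z": 0, "roll": 0, "hand": 60},
    {"x": 6, "y": -0.43, "z": 0, "roll": 0, "hand": 60},
    {"x": 6, "y": -0.43, "z": 0, "roll": 0, "hand": 60}
  ]
}}

```text
time: 8.2
position: [0.5044, 0.0568, 0.0763]
tool_rot: [-0.108, -3.135, -0.0]
ft_force: [-6.9, 1.0, 6.2]
grip_width: 0.687
grip_force: 3.4
```

>>> {"name": "send_rows", "arguments": {
  "rows": [
    {"x": 6, "y": -0.43, "z": 0, "roll": 0, "hand": 60},
    {"x": 6, "y": -0.43, "z": 0, "roll": 0, "hand": 60},
    {"x": 6, "y": -0.43, "z": 0, "roll": 0, "hand": 60},
    {"x": 6, "y": -0.43, "z": 0, "roll": 0, "hand": 60},
    {"x": 6, "y": -0.43, "z": 0, "roll": 0, "hand": 60},
    {"x": 6, "y": -0.43, "z": 0, "roll": 0, "hand": 60},
    {"x": 6, "y": -0.43, "z": 0, "roll": 0, "hand": 60},
    {"x": 6, "y": -0.43, "z": 0, "roll": 0, "hand": 60},
    {"x": 6, "y": -0.43, "z": 0, "roll": 0, "hand": 60},
    {"x": 6, "y": -0.43, "z": 0, "roll": 0, "hand": 60}
  ]
}}

```text
time: 9.2
position: [0.5645, 0.0526, 0.0763]
tool_rot: [-0.107, -3.135, -0.001]
ft_force: [-6.1, -0.7, 5.8]
grip_width: 0.688
grip_force: 3.2
```

>>> {"name": "send_rows", "arguments": {
  "rows": [
    {"x": 5, "y": -0.36, "z": 0, "roll": 0, "hand": 60},
    {"x": 5, "y": -0.36, "z": 0, "roll": 0, "hand": 60},
    {"x": 5, "y": -0.36, "z": 0, "roll": 0, "hand": 60},
    {"x": 5, "y": -0.36, "z": 0, "roll": 0, "hand": 60},
    {"x": 5, "y": -0.36, "z": 0, "roll": 0, "hand": 60},
    {"x": 3, "y": -0.21, "z": 0, "roll": 0, "hand": 60},
    {"x": 0, "y": 0, "z": 0, "roll": 0, "hand": 60}
  ]
}}

```text
time: 9.9
position: [0.5935, 0.0505, 0.0763]
tool_rot: [-0.108, -3.138, -0.0]
ft_force: [-5.0, 0.9, 2.8]
grip_width: 0.688
grip_force: 2.1
```

>>> {"name": "send_rows", "arguments": {
  "rows": [
    {"x": 3, "y": -0.21, "z": 0, "roll": 0, "hand": 60},
    {"x": 3, "y": -0.21, "z": 0, "roll": 0, "hand": 60},
    {"x": 3, "y": -0.21, "z": 0, "roll": 0, "hand": 60},
    {"x": 3, "y": -0.21, "z": 0, "roll": 0, "hand": 60},
    {"x": 1, "y": -0.07, "z": 0, "roll": 0, "hand": 60},
    {"x": 0, "y": 0, "z": 0, "roll": 0, "hand": 60}
  ]
}}

```text
time: 10.5
position: [0.6065, 0.0495, 0.0762]
tool_rot: [-0.108, -3.138, -0.0]
ft_force: [-5.5, 0.7, 2.7]
grip_width: 0.694
grip_force: 2.4
```

>>> {"name": "send_rows", "arguments": {
  "rows": [
    {"x": 1.5, "y": -0.1, "z": 0, "roll": 0, "hand": 60},
    {"x": 1.5, "y": -0.1, "z": 0, "roll": 0, "hand": 60},
    {"x": 0, "y": 0, "z": 0, "roll": 0, "hand": 60}
  ]
}}

```text
time: 10.8
position: [0.609, 0.0493, 0.0762]
tool_rot: [-0.108, -3.137, -0.0]
ft_force: [-6.6, 1.0, 3.6]
grip_width: 0.689
grip_force: 3.2
```

>>> {"name": "send_rows", "arguments": {
  "rows": [
    {"x": 1, "y": -0.07, "z": 0, "roll": 0, "hand": 60},
    {"x": 1, "y": -0.07, "z": 0, "roll": 0, "hand": 60},
    {"x": 0, "y": 0, "z": 0, "roll": 0, "hand": 60}
  ]
}}

```text
time: 11.1
position: [0.6094, 0.0492, 0.0761]
tool_rot: [-0.108, -3.133, -0.001]
ft_force: [-11.4, 0.1, 8.6]
grip_width: 0.686
grip_force: 5.7
```

>>> {"name": "send_rows", "arguments": {
  "rows": [
    {"x": 1, "y": -0.07, "z": 0, "roll": 0, "hand": 60},
    {"x": 0, "y": 0, "z": 0, "roll": 0, "hand": 60}
  ]
}}

```text
time: 11.3
position: [0.6095, 0.0493, 0.0761]
tool_rot: [-0.108, -3.131, -0.001]
ft_force: [-13.4, -0.0, 10.3]
grip_width: 0.69
grip_force: 6.9
```

>>> {"name": "send_rows", "arguments": {
  "rows": [
    {"x": 1, "y": -0.07, "z": 0, "roll": 0, "hand": 60},
    {"x": 0, "y": 0, "z": 0, "roll": 0, "hand": 60}
  ]
}}

```text
time: 11.5
position: [0.6097, 0.0493, 0.076]
tool_rot: [-0.108, -3.129, -0.001]
ft_force: [-16.3, 1.4, 12.6]
grip_width: 0.694
grip_force: 8.1
```

The force rises with no further travel, so the carrier is against the bar. I'll back off and go round to the jaw's outer face.

>>> {"name": "send_rows", "arguments": {
  "rows": [
    {"x": -8, "y": 0.57, "z": 0, "roll": 0, "hand": 60},
    {"x": -15, "y": 1, "z": 0, "roll": 0, "hand": 60},
    {"x": 0, "y": 0, "z": 45, "roll": 0, "hand": 60},
    {"x": 0, "y": 0, "z": 40, "roll": 0, "hand": 0},
    {"x": 10, "y": -45, "z": 0, "roll": 0, "hand": 0},
    {"x": 20, "y": -42, "z": 0, "roll": 0, "hand": 0},
    {"x": 25, "y": -42, "z": 0, "roll": 0, "hand": 0},
    {"x": 12, "y": -25, "z": 0, "roll": 0, "hand": 0},
    {"x": 0, "y": 0, "z": 0, "roll": 0, "hand": 0},
    {"x": 0, "y": 0, "z": 0, "roll": 0, "hand": 0}
  ]
}}

```text
time: 12.5
position: [0.6586, -0.1045, 0.1613]
tool_rot: [0.111, 3.138, -0.001]
ft_force: [-0.3, 1.2, 0.0]
grip_width: 0.136
grip_force: 0.0
```

Run:
```python
from h import *
im=get_image("top");cv2.imwrite("pics/top2.png",im)
cv2.imwrite("pics/crop2.png",cv2.resize(im[130:230,205:320],None,fx=6,fy=6,interpolation=cv2.INTER_CUBIC))
```

```text
(no output)
```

View pics/crop2.png

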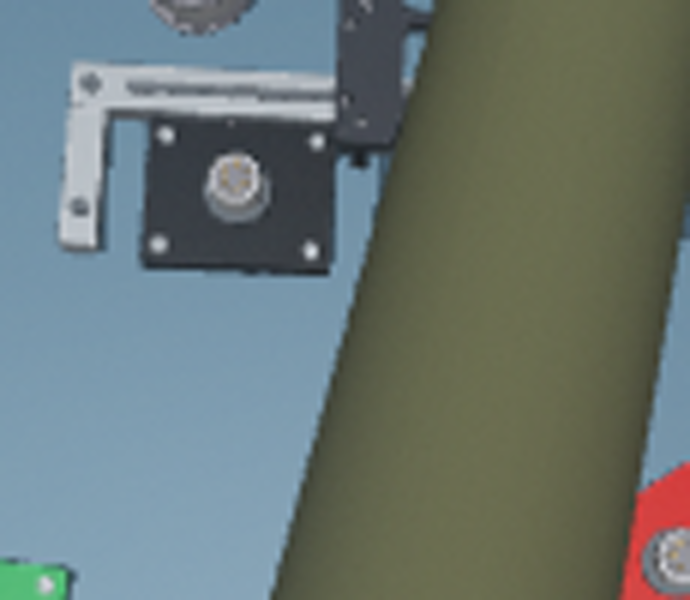

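The carrier is flush under the bar, with about 20 mm left to the fence. I'll lower outside the jaw.

>>> {"name": "send_rows", "arguments": {
  "rows": [
    {"x": -3, "y": 0, "z": -40, "roll": 0, "hand": 0},
    {"x": 0, "y": 0, "z": -30, "roll": 0, "hand": 0},
    {"x": 0, "y": 0, "z": -12, "roll": 0, "hand": 0},
    {"x": 0, "y": 0, "z": 0, "roll": 0, "hand": 0},
    {"x": 0.5, "y": 6, "z": 0, "roll": 0, "hand": 0},
    {"x": 0.5, "y": 6, "z": 0, "roll": 0, "hand": 0},
    {"x": 0.3, "y": 4, "z": 0, "roll": 0, "hand": 0},
    {"x": 0.3, "y": 4, "z": 0, "roll": 0, "hand": 0},
    {"x": 0.3, "y": 4, "z": 0, "roll": 0, "hand": 0},
    {"x": 0.3, "y": 4, "z": 0, "roll": 0, "hand": 0}
  ]
}}

```text
time: 13.55
position: [0.6572, -0.0753, 0.0796]
tool_rot: [0.108, 3.14, 0.0]
ft_force: [-0.1, -0.3, -0.2]
grip_width: 0.005
grip_force: 1.1
```

>>> {"name": "send_rows", "arguments": {
  "rows": [
    {"x": 0.3, "y": 4, "z": 0, "roll": 0, "hand": 0},
    {"x": 0.3, "y": 4, "z": 0, "roll": 0, "hand": 0},
    {"x": 0.3, "y": 4, "z": 0, "roll": 0, "hand": 0},
    {"x": 0.3, "y": 4, "z": 0, "roll": 0, "hand": 0},
    {"x": 0.3, "y": 4, "z": 0, "roll": 0, "hand": 0},
    {"x": 0.3, "y": 4, "z": 0, "roll": 0, "hand": 0},
    {"x": 0, "y": 0, "z": 0, "roll": 0, "hand": 0}
  ]
}}

```text
time: 14.25
position: [0.6592, -0.0503, 0.0794]
tool_rot: [0.107, 3.14, 0.002]
ft_force: [-0.2, -0.7, -0.6]
grip_width: 0.006
grip_force: 0.2
```

Run:
```python
from h import *
im=get_image("side");cv2.imwrite("pics/s2.png",cv2.resize(im[120:260,200:400],None,fx=4,fy=4,interpolation=cv2.INTER_CUBIC))
```

```text
(no output)
```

View pics/s2.png

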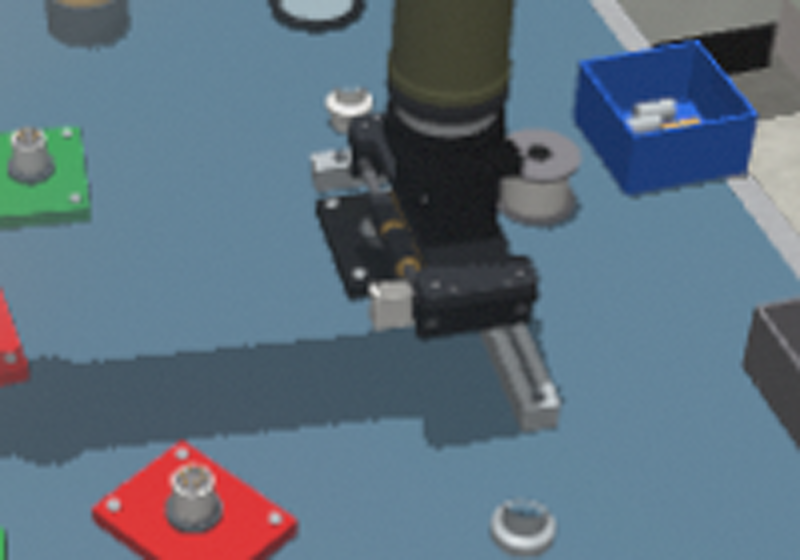

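The jaw end, at (390,300) in this crop, has moved with the fingers and is close to the carrier. I'll continue.

>>> {"name": "send_rows", "arguments": {
  "rows": [
    {"x": 0.3, "y": 4, "z": 0, "roll": 0, "hand": 0},
    {"x": 0.3, "y": 4, "z": 0, "roll": 0, "hand": 0},
    {"x": 0.3, "y": 4, "z": 0, "roll": 0, "hand": 0},
    {"x": 0.2, "y": 3, "z": 0, "roll": 0, "hand": 0},
    {"x": 0.2, "y": 3, "z": 0, "roll": 0, "hand": 0},
    {"x": 0.2, "y": 3, "z": 0, "roll": 0, "hand": 0},
    {"x": 0.2, "y": 3, "z": 0, "roll": 0, "hand": 0},
    {"x": 0, "y": 0, "z": 0, "roll": 0, "hand": 0}
  ]
}}

```text
time: 15.1
position: [0.6605, -0.0292, 0.0792]
tool_rot: [-0.11, -3.139, 0.003]
ft_force: [1.0, -4.6, -1.7]
grip_width: 0.004
grip_force: 2.3
```

>>> {"name": "send_rows", "arguments": {
  "rows": [
    {"x": 0.2, "y": 2, "z": 0, "roll": 0, "hand": 0},
    {"x": 0.2, "y": 2, "z": 0, "roll": 0, "hand": 0},
    {"x": 0, "y": 0, "z": 0, "roll": 0, "hand": 0}
  ]
}}

```text
time: 15.4
position: [0.6607, -0.0261, 0.0792]
tool_rot: [-0.111, -3.139, 0.005]
ft_force: [-0.3, -6.7, 0.5]
grip_width: 0.009
grip_force: 2.9
```

>>> {"name": "send_rows", "arguments": {
  "rows": [
    {"x": 0.2, "y": 2, "z": 0, "roll": 0, "hand": 0},
    {"x": 0.1, "y": 1, "z": 0, "roll": 0, "hand": 0},
    {"x": 0, "y": 0, "z": 0, "roll": 0, "hand": 0}
  ]
}}

```text
time: 15.7
position: [0.661, -0.0233, 0.0792]
tool_rot: [-0.111, -3.139, 0.005]
ft_force: [0.3, -6.3, -1.2]
grip_width: 0.005
grip_force: 3.1
```

>>> {"name": "send_rows", "arguments": {
  "rows": [
    {"x": 0.2, "y": 2, "z": 0, "roll": 0, "hand": 0},
    {"x": 0.2, "y": 2, "z": 0, "roll": 0, "hand": 0},
    {"x": 0.1, "y": 1, "z": 0, "roll": 0, "hand": 0},
    {"x": 0, "y": 0, "z": 0, "roll": 0, "hand": 0}
  ]
}}

```text
time: 16.1
position: [0.6614, -0.0184, 0.0792]
tool_rot: [-0.111, -3.139, 0.005]
ft_force: [-1.1, -6.5, -0.3]
grip_width: 0.003
grip_force: 3.1
```

>>> {"name": "send_rows", "arguments": {
  "rows": [
    {"x": 0.1, "y": 1, "z": 0, "roll": 0, "hand": 0},
    {"x": 0.1, "y": 1, "z": 0, "roll": 0, "hand": 0},
    {"x": 0, "y": 0, "z": 0, "roll": 0, "hand": 0}
  ]
}}

```text
time: 16.4
position: [0.6616, -0.0166, 0.0792]
tool_rot: [-0.112, -3.139, 0.005]
ft_force: [-0.5, -6.2, -0.6]
grip_width: 0.004
grip_force: 3.3
```

>>> {"name": "send_rows", "arguments": {
  "rows": [
    {"x": 0.1, "y": 1, "z": 0, "roll": 0, "hand": 0},
    {"x": 0, "y": 1, "z": 0, "roll": 0, "hand": 0},
    {"x": 0, "y": 0, "z": 0, "roll": 0, "hand": 0}
  ]
}}

```text
time: 16.7
position: [0.6617, -0.0146, 0.0792]
tool_rot: [-0.112, -3.139, 0.005]
ft_force: [-0.8, -7.8, -0.8]
grip_width: 0.004
grip_force: 3.2
```

>>> {"name": "send_rows", "arguments": {
  "rows": [
    {"x": 0.1, "y": 1, "z": 0, "roll": 0, "hand": 0},
    {"x": 0, "y": 1, "z": 0, "roll": 0, "hand": 0},
    {"x": 0, "y": 0, "z": 0, "roll": 0, "hand": 0}
  ]
}}

```text
time: 17.0
position: [0.6619, -0.0125, 0.0792]
tool_rot: [-0.111, -3.139, 0.005]
ft_force: [0.8, -5.9, -0.6]
grip_width: 0.006
grip_force: 3.2
```

>>> {"name": "send_rows", "arguments": {
  "rows": [
    {"x": 0, "y": 1, "z": 0, "roll": 0, "hand": 0},
    {"x": 0, "y": 0, "z": 0, "roll": 0, "hand": 0}
  ]
}}

```text
time: 17.2
position: [0.6619, -0.0115, 0.0792]
tool_rot: [-0.111, -3.139, 0.005]
ft_force: [0.5, -6.1, -1.5]
grip_width: 0.004
grip_force: 3.1
```

>>> {"name": "send_rows", "arguments": {
  "rows": [
    {"x": 0, "y": 1, "z": 0, "roll": 0, "hand": 0},
    {"x": 0, "y": 0, "z": 0, "roll": 0, "hand": 0}
  ]
}}

```text
time: 17.4
position: [0.662, -0.0104, 0.0792]
tool_rot: [-0.111, -3.139, 0.005]
ft_force: [1.1, -5.6, -2.1]
grip_width: 0.004
grip_force: 3.1
```

>>> {"name": "send_rows", "arguments": {
  "rows": [
    {"x": 0, "y": 1, "z": 0, "roll": 0, "hand": 0},
    {"x": 0.1, "y": 1, "z": 0, "roll": 0, "hand": 0},
    {"x": 0, "y": 0, "z": 0, "roll": 0, "hand": 0}
  ]
}}

```text
time: 17.7
position: [0.6621, -0.009, 0.0792]
tool_rot: [-0.112, -3.139, 0.006]
ft_force: [1.7, -8.1, -2.5]
grip_width: 0.005
grip_force: 3.5
```

>>> {"name": "send_rows", "arguments": {
  "rows": [
    {"x": 0, "y": 1, "z": 0, "roll": 0, "hand": 0},
    {"x": 0, "y": 0, "z": 0, "roll": 0, "hand": 0}
  ]
}}

```text
time: 17.9
position: [0.6621, -0.0089, 0.0792]
tool_rot: [-0.113, -3.139, 0.008]
ft_force: [1.7, -8.1, -1.3]
grip_width: 0.003
grip_force: 4.1
```

>>> {"name": "send_rows", "arguments": {
  "rows": [
    {"x": 0, "y": 1, "z": 0, "roll": 0, "hand": 0},
    {"x": 0, "y": 0, "z": 0, "roll": 0, "hand": 0}
  ]
}}

```text
time: 18.1
position: [0.662, -0.0088, 0.0792]
tool_rot: [-0.114, -3.139, 0.01]
ft_force: [0.9, -10.1, -1.3]
grip_width: 0.004
grip_force: 4.8
```

>>> {"name": "send_rows", "arguments": {
  "rows": [
    {"x": 0, "y": 1.5, "z": 0, "roll": 0, "hand": 0},
    {"x": 0, "y": 1, "z": 0, "roll": 0, "hand": 0},
    {"x": 0, "y": 0, "z": 0, "roll": 0, "hand": 0},
    {"x": 0, "y": 0, "z": 0, "roll": 0, "hand": 0}
  ]
}}

```text
time: 18.5
position: [0.662, -0.0086, 0.0792]
tool_rot: [0.116, 3.139, -0.014]
ft_force: [1.3, -13.2, -0.9]
grip_width: 0.006
grip_force: 6.4
```

>>> {"name": "send_rows", "arguments": {
  "rows": [
    {"x": 0, "y": -5, "z": 0, "roll": 0, "hand": 0},
    {"x": -1, "y": -15, "z": 0, "roll": 0, "hand": 0},
    {"x": -1, "y": -15, "z": 0, "roll": 0, "hand": 0},
    {"x": 0, "y": 0, "z": 40, "roll": 0, "hand": 0},
    {"x": 0, "y": 0, "z": 45, "roll": 0, "hand": 0},
    {"x": 0, "y": -45, "z": 20, "roll": 0, "hand": 0},
    {"x": 0, "y": -45, "z": 0, "roll": 0, "hand": 0},
    {"x": 0, "y": -45, "z": 0, "roll": 0, "hand": 0},
    {"x": 0, "y": -45, "z": 0, "roll": 0, "hand": 0},
    {"x": 0, "y": 0, "z": 0, "roll": 0, "hand": 0}
  ]
}}

```text
time: 19.5
position: [0.6574, -0.2268, 0.185]
tool_rot: [-0.127, -3.139, 0.01]
ft_force: [-0.9, -0.9, -0.6]
grip_width: 0.008
grip_force: 0.0
```

Run:
```python
from h import *
im=get_image("top");cv2.imwrite("pics/top3.png",im)
a=cv2.resize(im[130:205,205:325],None,fx=6.5,fy=6.5,interpolation=cv2.INTER_CUBIC);cv2.imwrite("pics/crop3.png",a)
```

```text
(no output)
```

View pics/crop3.png

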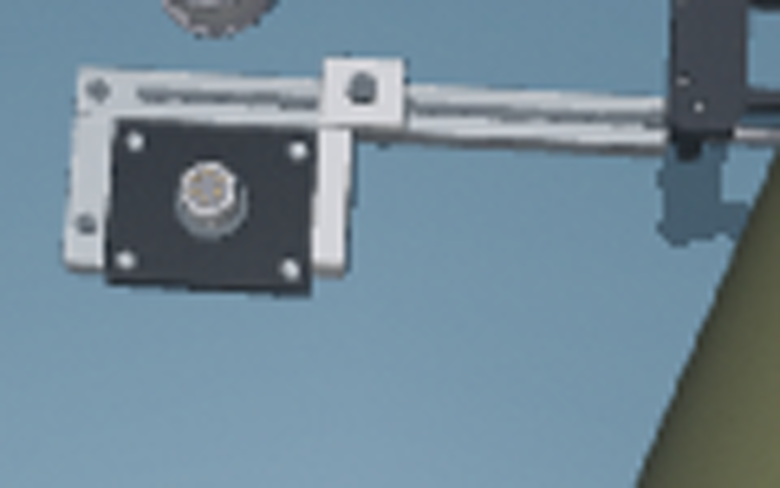

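The picture shows the carrier in the corner between the fence and the jaw. I'll compare its near edge and side gaps with the previous picture at sub-pixel level, and check that nothing else moved.

Run:
```python
from h import *
t=np.radians(-4.1);R=np.array([[np.cos(t),-np.sin(t)],[np.sin(t),np.cos(t)]])
def edge(im,ys):
    out=[]
    xs=np.arange(-95,-66,.25)
    for y in ys:
        P=np.c_[(np.c_[xs,np.full(len(xs),y)]@R.T+[706,114.5])/1000,np.full(len(xs),.014)]
        p=w2px("top",P).astype(np.float32)
        v=cv2.remap(cv2.cvtColor(im,cv2.COLOR_BGR2GRAY).astype(np.float32),p[:,:1],p[:,1:],cv2.INTER_LINEAR).ravel()
        lo,hi=np.percentile(v,5),np.percentile(v,90);out.append(xs[np.where(v<(lo+hi)/2)[0][0]])
    return np.polyfit(ys,out,1),np.median(out)
i2,i3=cv2.imread("pics/top2.png"),cv2.imread("pics/top3.png")
for im,r in((i2,np.arange(-112,-30,2.)),(i3,np.arange(-92,-10,2.))):
    f,m=edge(im,r);print("slope deg",np.degrees(np.arctan(f[0])),"median x_f",m)
d=cv2.absdiff(cv2.imread("pics/top0.png"),i3).max(2)>40
n,l,s,c=cv2.connectedComponentsWithStats(d.astype(np.uint8))
print([s[i].tolist() for i in range(1,n) if s[i][4]>12])
```

```text
slope deg 0.36682772250295004 median x_f -84.5
slope deg 0.9481885269233807 median x_f -83.75
[[36, 59, 373, 325, 25800], [254, 139, 14, 11, 91], [275, 140, 14, 9, 85], [221, 149, 42, 27, 810], [274, 150, 12, 24, 138], [236, 197, 36, 30, 826], [0, 315, 25, 47, 670], [235, 351, 12, 16, 39], [237, 356, 48, 28, 981], [284, 376, 8, 8, 37]]
```

The fit shows a possible 0.5° residual, which is within measuring error. I'll check it by touch: a light push on the near edge, then a final nudge on the jaw.

>>> {"name": "send_rows", "arguments": {
  "rows": [
    {"x": -10, "y": 42.8, "z": 0, "roll": 0.5, "hand": 60},
    {"x": -10, "y": 42.8, "z": 0, "roll": 0, "hand": 60},
    {"x": -10, "y": 42.8, "z": 0, "roll": 0, "hand": 60},
    {"x": -10, "y": 42.8, "z": 0, "roll": 0, "hand": 60},
    {"x": -10, "y": 42.8, "z": 0, "roll": 0, "hand": 60},
    {"x": -10, "y": 42.8, "z": 0, "roll": 0, "hand": 60},
    {"x": -10, "y": 42.8, "z": 0, "roll": 0, "hand": 60},
    {"x": 0, "y": 0, "z": 0, "roll": 0, "hand": 60},
    {"x": 0, "y": 0, "z": 0, "roll": 0, "hand": 60}
  ]
}}

```text
time: 20.45
position: [0.5896, 0.0863, 0.1845]
tool_rot: [-0.087, -3.14, -0.002]
ft_force: [-0.2, -1.4, 0.4]
grip_width: 0.668
grip_force: 0.0
```

>>> {"name": "send_rows", "arguments": {
  "rows": [
    {"x": -2, "y": -13.5, "z": 0, "roll": -0.9, "hand": 60},
    {"x": 0, "y": 0, "z": -45, "roll": 0, "hand": 60},
    {"x": 0, "y": 0, "z": -45, "roll": 0, "hand": 60},
    {"x": 0, "y": 0, "z": -18, "roll": 0, "hand": 60},
    {"x": 0, "y": 0, "z": 0, "roll": 0, "hand": 60},
    {"x": 6, "y": -0.4, "z": 0, "roll": 0, "hand": 60},
    {"x": 6, "y": -0.4, "z": 0, "roll": 0, "hand": 60},
    {"x": 4, "y": -0.3, "z": 0, "roll": 0, "hand": 60},
    {"x": 0, "y": 0, "z": 0, "roll": 0, "hand": 60}
  ]
}}

```text
time: 21.35
position: [0.6059, 0.0687, 0.0777]
tool_rot: [0.12, 3.137, 0.001]
ft_force: [0.5, 1.3, 0.2]
grip_width: 0.688
grip_force: 0.0
```

>>> {"name": "send_rows", "arguments": {
  "rows": [
    {"x": 1.5, "y": -0.1, "z": 0, "roll": 0.3, "hand": 60},
    {"x": 1.5, "y": -0.1, "z": 0, "roll": 0, "hand": 60},
    {"x": 0, "y": 0, "z": 0, "roll": 0, "hand": 60}
  ]
}}

```text
time: 21.65
position: [0.6074, 0.0688, 0.0765]
tool_rot: [0.111, 3.14, 0.0]
ft_force: [0.4, 0.0, 0.2]
grip_width: 0.686
grip_force: 0.0
```

>>> {"name": "send_rows", "arguments": {
  "rows": [
    {"x": 1, "y": 0, "z": 0, "roll": 0, "hand": 60},
    {"x": 1, "y": 0, "z": 0, "roll": 0, "hand": 60},
    {"x": 0, "y": 0, "z": 0, "roll": 0, "hand": 60}
  ]
}}

```text
time: 21.95
position: [0.6094, 0.0687, 0.0764]
tool_rot: [-0.111, -3.14, -0.0]
ft_force: [-0.4, -0.1, 0.2]
grip_width: 0.688
grip_force: 0.0
```

>>> {"name": "send_rows", "arguments": {
  "rows": [
    {"x": 1, "y": 0, "z": 0, "roll": 0, "hand": 60},
    {"x": 1, "y": 0, "z": 0, "roll": 0, "hand": 60},
    {"x": 0, "y": 0, "z": 0, "roll": 0, "hand": 60}
  ]
}}

```text
time: 22.25
position: [0.6106, 0.0687, 0.0762]
tool_rot: [-0.111, -3.138, -0.0]
ft_force: [-3.1, -0.3, 1.8]
grip_width: 0.69
grip_force: 1.4
```

>>> {"name": "send_rows", "arguments": {
  "rows": [
    {"x": 1, "y": 0, "z": 0, "roll": 0, "hand": 60},
    {"x": 1, "y": 0, "z": 0, "roll": 0, "hand": 60},
    {"x": 1, "y": 0, "z": 0, "roll": 0, "hand": 60},
    {"x": 0, "y": 0, "z": 0, "roll": 0, "hand": 60}
  ]
}}

```text
time: 22.65
position: [0.6113, 0.0687, 0.0759]
tool_rot: [-0.112, -3.132, 0.0]
ft_force: [-10.2, 0.6, 7.6]
grip_width: 0.69
grip_force: 5.1
```

It stops at the same depth as before, so the carrier is flush. One last nudge on the jaw.

>>> {"name": "send_rows", "arguments": {
  "rows": [
    {"x": -8, "y": 0.5, "z": 0, "roll": 0, "hand": 60},
    {"x": -15, "y": 1, "z": 0, "roll": 0, "hand": 60},
    {"x": 0, "y": 0, "z": 45, "roll": 0, "hand": 60},
    {"x": 0, "y": 0, "z": 40, "roll": 0, "hand": 0},
    {"x": 17, "y": -36, "z": 0, "roll": 0, "hand": 0},
    {"x": 17, "y": -36, "z": 0, "roll": 0, "hand": 0},
    {"x": 17, "y": -36, "z": 0, "roll": 0, "hand": 0},
    {"x": 17, "y": -20, "z": 0, "roll": 0, "hand": 0},
    {"x": 0, "y": 0, "z": 0, "roll": 0, "hand": 0},
    {"x": 0, "y": 0, "z": 0, "roll": 0, "hand": 0}
  ]
}}

```text
time: 23.65
position: [0.6595, -0.0581, 0.1611]
tool_rot: [0.113, 3.139, 0.0]
ft_force: [-0.3, 0.7, -0.6]
grip_width: 0.137
grip_force: 0.0
```

>>> {"name": "send_rows", "arguments": {
  "rows": [
    {"x": 0, "y": 0, "z": 0, "roll": 0, "hand": 0},
    {"x": 0, "y": 0, "z": -40, "roll": 0, "hand": 0},
    {"x": 0, "y": 0, "z": -30, "roll": 0, "hand": 0},
    {"x": 0, "y": 0, "z": -12, "roll": 0, "hand": 0},
    {"x": 0, "y": 0, "z": 0, "roll": 0, "hand": 0},
    {"x": 1, "y": 15, "z": 0, "roll": 0, "hand": 0},
    {"x": 1, "y": 15, "z": 0, "roll": 0, "hand": 0},
    {"x": 0.5, "y": 10, "z": 0, "roll": 0, "hand": 0},
    {"x": 0.2, "y": 3, "z": 0, "roll": 0, "hand": 0},
    {"x": 0, "y": 0, "z": 0, "roll": 0, "hand": 0}
  ]
}}

```text
time: 24.65
position: [0.6623, -0.0133, 0.0799]
tool_rot: [0.108, 3.139, 0.001]
ft_force: [-0.3, -0.5, -0.0]
grip_width: 0.006
grip_force: 0.0
```

>>> {"name": "send_rows", "arguments": {
  "rows": [
    {"x": 0.1, "y": 2, "z": 0, "roll": 0, "hand": 0},
    {"x": 0.1, "y": 2, "z": 0, "roll": 0, "hand": 0},
    {"x": 0, "y": 2, "z": 0, "roll": 0, "hand": 0},
    {"x": 0, "y": 0, "z": 0, "roll": 0, "hand": 0}
  ]
}}

```text
time: 25.05
position: [0.6622, -0.0094, 0.0793]
tool_rot: [-0.112, -3.139, 0.001]
ft_force: [0.1, -0.9, -0.4]
grip_width: 0.006
grip_force: 0.4
```

>>> {"name": "send_rows", "arguments": {
  "rows": [
    {"x": 0, "y": 2, "z": 0, "roll": 0, "hand": 0},
    {"x": 0, "y": 2, "z": 0, "roll": 0, "hand": 0},
    {"x": 0, "y": 0, "z": 0, "roll": 0, "hand": 0}
  ]
}}

```text
time: 25.35
position: [0.6621, -0.0089, 0.0794]
tool_rot: [0.115, 3.139, -0.008]
ft_force: [0.3, -7.0, -0.8]
grip_width: 0.004
grip_force: 3.4
```

>>> {"name": "send_rows", "arguments": {
  "rows": [
    {"x": 0, "y": 2, "z": 0, "roll": 0, "hand": 0},
    {"x": 0, "y": 1, "z": 0, "roll": 0, "hand": 0},
    {"x": 0, "y": 0, "z": 0, "roll": 0, "hand": 0}
  ]
}}

```text
time: 25.65
position: [0.6621, -0.0087, 0.0794]
tool_rot: [0.118, 3.139, -0.012]
ft_force: [0.2, -10.8, -0.9]
grip_width: 0.005
grip_force: 5.3
```

The jaw stops at the same place (y = −8.7 mm) and is firm. I'll retreat and hand in.

>>> {"name": "send_rows", "arguments": {
  "rows": [
    {"x": 0, "y": -8, "z": 0, "roll": 0, "hand": 0},
    {"x": -1, "y": -15, "z": 0, "roll": 0, "hand": 0},
    {"x": -1, "y": -15, "z": 0, "roll": 0, "hand": 0},
    {"x": 0, "y": 0, "z": 40, "roll": 0, "hand": 0},
    {"x": 0, "y": 0, "z": 45, "roll": 0, "hand": 0},
    {"x": 0, "y": -45, "z": 20, "roll": 0, "hand": 0},
    {"x": 0, "y": -45, "z": 0, "roll": 0, "hand": 0},
    {"x": 0, "y": -45, "z": 0, "roll": 0, "hand": 0},
    {"x": 0, "y": -45, "z": 0, "roll": 0, "hand": 0},
    {"x": 0, "y": 0, "z": 0, "roll": 0, "hand": 0}
  ]
}}

```text
time: 26.65
position: [0.6571, -0.231, 0.1849]
tool_rot: [-0.13, -3.138, 0.01]
ft_force: [-0.4, -1.3, 0.6]
grip_width: 0.004
grip_force: 0.0
```

Run:
```python
from h import *
im=get_image("top");cv2.imwrite("pics/top4.png",im);o=cv2.imread("pics/top3.png")
print((cv2.absdiff(im,o).max(2)[135:200,205:300]>40).sum())
cv2.imwrite("pics/crop4.png",cv2.resize(im[60:260,80:420],(800,470),interpolation=cv2.INTER_CUBIC))
```

```text
0
```

View pics/crop4.png

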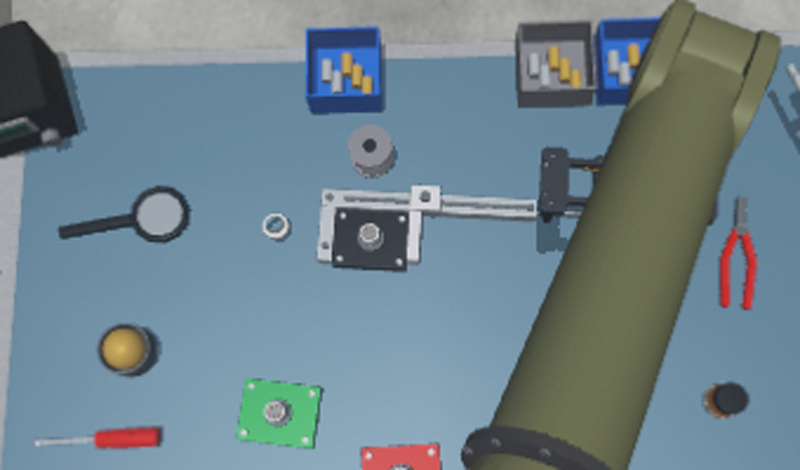

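The carrier sits home at (370,238), clamped between the fence and the jaw. The bystanders I can see are where they were, and the robot is clear.

```bash
python3 -c "
from bench import *
print(close_job())"
```

```text
the job is handed in; nothing more can be done
None
```

The job is handed in: the carrier is flush against the back bar and held snugly between the jaw and the side fence, and nothing else I could see on the bench had moved (shell_b was behind the arm in the last picture).

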